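# Two ink jars on the balanced card tray

### The arm

A 6-joint arm with a two-finger parallel gripper is mounted at the origin on the work surface. World frame = base frame: x ahead of the robot, y to its left, z up, the work surface at z = 0. Lengths are in m, angles in rad, forces in N, time in s.
With the tool pointing down it reaches from about 0.3 to 1 m from the base axis. Payload 5.1 kg.
Tool frame: the origin (TCP) lies midway between the tips of the shut fingers; the grasp point (between the pads) lies bot.grip_point_offset behind it (bot.grip_point_offset is the distance from the TCP to the grasp point, in m); z points along the fingers, y is the line along which they close (so a half turn about z gives the same grasp; the last joint's range is limited). The gripper opens to 95 mm and grips with 3 to 60 N. Pads are 20 mm wide; open, the fingers measure 119 mm over their backs; the gripper's body (75 mm by 180 mm) begins 59 mm behind the grasp point.
Start: joints at [-1.297, 0.124, 1.65, -0, 1.367, -0.083], TCP at [0.227, -0.609, 0.215] pointing down, gripper open.
Joint ranges: [-2.61, 2.61], [-1.02, 2.33], [0.03, 2.71], [-1.35, 4.49], [0.32, 2.68], [-2.91, 2.91]. Speed limits (rad/s): [2.57, 2.57, 3.14, 3.14, 3.14, 3.14].

### API

Orientations are given as a rotation vector (axis times angle).
In Python, from plant import sense, vision, job, bot gives the robot as it stands.
- The arm moves only by the tool apply_moves, never from a script. Its argument "plan" is a list of rows, each a list of 3 entries, a list of its own where there are three numbers: the shift along the tool's x, y, z in cm, then the turn about the tool's z in rad, then the opening, from 0 (shut) to 1 (fully open). A call has exactly 5 rows; each row is the pose to reach, as a shift and turn from the pose commanded when the call began, along the tool's axes at that moment; what a row does not reach only later rows make up. A row lasts 1/8 s, in which the tool goes at most 62.5 mm and 10.7 degrees, less where a joint would pass 70% of its speed; a pose out of reach is approached as far as the arm can. A call with a gripper value outside its range is refused whole. The fingers move at their own pace and stop on an object; "newtons" is the grip in N (left out, the last holds). Time passes only in rows, so rows that repeat a pose let the fingers close, or fill a call up. It gives the time, the measured TCP pose, the force, the opening and the grip force at its end, in the units of the state.
- sense(): the state, without advancing time (a new reading comes with each control period).
- vision.read_camera(name): name is "scene" or "top" or "wrist"; returns the picture (384x512x3 uint8, red, green, blue); there is no depth.
- vision.camera_model(name): a dict with "vfov" (degrees; the focal length in pixels is half the picture's height over the tangent of half this angle, whatever the lens; pixels are square), "cx", "cy" (the principal point, pixels), "view" (4x4, takes a point from world to camera coordinates). Camera axes: x right, y down, z forward; pixel columns grow to the right and rows downward; lengths in m; the calibration is good to about 2 mm. The wrist camera is an equidistant fisheye: a pixel r from the principal point sees the ray r / f radians off the axis. A picture is of the moment at which its call begins: read the wrist's pose just before it. camera_model takes no time and is no camera call; for the wrist camera it gives the pose at the moment of the call.
- job.hand_in(): hands the job in; it is judged then, once.
Trained networks look in the newest picture that a camera, given by its name, has taken for a name from the list of things; names that differ only in an ending like _2 or _b are one class to them, and where a whole thing is asked for, a point or a joint stands for the part that bears it (a point fixed in the world has none). Each returns a list of dicts, best first, with "p" (0 to 1); they miss things now and then, are a little off and sometimes report something else, mostly with a low value. They report only what shows in the picture. A call takes as long as a camera call. They do not tell look-alikes from the thing itself.
- vision.spot_in(camera, label): "extent" ([left, top, right, bottom] as shares, 0 to 1, of the picture: columns of its width, rows of its height, round what is visible of it).
- vision.silhouettes(camera, label): "pixels" (384x512 bool, what is visible of it) and "extent" ([left, top, right, bottom] as shares, 0 to 1, of the picture: columns of its width, rows of its height, round what is visible of it).
- vision.landmark_of(camera, label): "location" ([column, row] as shares, 0 to 1, of the picture: columns of its width, rows of its height: a listed point, or the origin of a listed thing).
The state is a dict: "t": time; "joint_positions": joint angles; "qd": joint speeds; "joint_torque": joint torques, N m; "tcp_pos": TCP position; "ee_rot": TCP orientation; "contact_force": force on the tool from outside, world axes, zero at the start; "ft_torque": the same for the moment, N m; "grip_width": finger opening in m; "gripper_force": force on a finger pad.
Only numpy, scipy, OpenCV 4.12 (cv2) and the standard library are available. Lean on these libraries where they do the work, as an engineer would, in place of code of your own. Each camera call takes 0.05 s, during which the arm holds its last target. There are 200 camera calls.

### The job

Stand the two green ink jars upright in the light card tray on the round pedestal, one on each side of its red middle divider, both close to the divider (within about two centimetres) and evenly spaced from it, because a jar near an end would tip the tray. Set them down gently, so that the tray stays level where it is, and leave the amber jar alone.

Things in the scene. Friction and masses are not known exactly. Their poses are not given: they have to be found in the camera images.
- green_jar_1: One of the two green ink jars: straight-sided round green enamelled jar, 44 mm in diameter and 60 mm high, with a screw cap of the same colour, 38 mm wide and 12 mm high, on top (72 mm in all), closed, about 0.12 kg. It stands upright on the counter at the start. Origin: centre of its underside; z up along the jar. Its yaw has no meaning.
- green_jar_2: The other green ink jar, just like the first: straight-sided round green enamelled jar, 44 mm in diameter and 60 mm high, with a screw cap of the same colour, 38 mm wide and 12 mm high, on top (72 mm in all), closed, about 0.12 kg. It stands upright on the counter at the start. Origin: centre of its underside; z up along the jar. Its yaw has no meaning.
- amber_jar: Amber ink jar, a bystander of the same shape that stays where it is: straight-sided round amber glass jar, 44 mm in diameter and 60 mm high, with a screw cap of the same colour, 38 mm wide and 12 mm high, on top (72 mm in all), closed, about 0.12 kg. It stands upright on the counter at the start. Origin: centre of its underside; z up along the jar. Its yaw has no meaning.
- tray: Light card tray, 70 g, 90 (x) by 230 (y) by 16 mm high; walls and floor 4 mm. A red divider, 4 mm thick, rim high, crosses it at y = 0, making a +y and a -y half. It lies loose, level, centred within 6 mm, on a fixed wooden disc 90 mm wide, 40 mm high; its ends overhang: a lone jar with its axis 60 to 85 mm or more from the middle tips it. Origin: centre of the underside; inner floor 4 mm above; z up.
Mind the look-alikes: they are no part of the job. Leave any grey or purple look-alike of the green_jar_2 alone.

How it is judged:
By the outcome, as a careful person would: the job done as asked, in the order asked, and still so for the second after the job is handed in, with the robot touching nothing.
It also fails if it takes over 59 s, if anything falls off the work surface, if the arm or the gripper's body presses on something with over 40 N, if the wrist force passes 120 N, or if a joint passes its speed limit or range.

## Working session

There is one attempt and no reset: what is moved stays moved. The work goes in short steps, Python scripts to look and compute and a tool call to move; the robot and the scene stay as the last step left them, time stands still between calls to the robot, and variables do not carry over. Pictures are saved under pics/ and viewed, at most 10 in all, crops included, and the job is handed in when it is done.

Besides the shell and the picture viewer there is one more tool, called after ">>>" by a JSON object that holds its "fn" and its "kwargs", one argument or row to a line. apply_moves: Moves the arm, as the interface text tells. Its arguments: {"type":"object","properties":{"plan":{"type":"array","items":{"type":"array"}},"newtons":{"type":"number"}},"required":["plan"]}

```bash
mkdir -p pics
cat > h.py <<'E'
import numpy as np,cv2
from plant import sense,vision,job,bot
def ray(m,u,v,name):
    f=192/np.tan(np.radians(m['vfov'])/2);V=np.array(m['view']);x,y=(u-m['cx'])/f,(v-m['cy'])/f
    if name=='wrist':
        r=np.hypot(x,y);d=np.array([x/r*np.sin(r),y/r*np.sin(r),np.cos(r)]) if r>1e-9 else np.array([0,0,1.])
    else: d=np.array([x,y,1.])
    R=V[:3,:3];return -R.T@V[:3,3],R.T@d
def at(m,u,v,name,z):
    o,d=ray(m,u,v,name);return o+d*(z-o[2])/d[2]
def proj(m,p,name):
    f=192/np.tan(np.radians(m['vfov'])/2);V=np.array(m['view']);c=V[:3,:3]@p+V[:3,3]
    if name=='wrist':
        r=np.hypot(c[0],c[1]);a=np.arctan2(r,c[2]);k=f*a/max(r,1e-9)
        return np.array([m['cx']+c[0]*k,m['cy']+c[1]*k])
    return np.array([m['cx']+f*c[0]/c[2],m['cy']+f*c[1]/c[2]])
def save(n,im): cv2.imwrite('pics/'+n+'.png',im[:,:,::-1])
E
python3 - <<'E'
from h import *
np.set_printoptions(precision=4,suppress=True)
print(sense(),bot.grip_point_offset)
a=vision.read_camera('top');b=vision.read_camera('scene')
save('top',a);save('scene',b)
m=vision.camera_model('top');print(m)
for c in('top','scene'):
  for l in ('green_jar_1','amber_jar','tray'):
    for d in vision.spot_in(c,l):
        e=np.array(d['extent'])*[512,384,512,384];print(c,l,d['p'],e)
E
```

```text
{'t': 0.0, 'joint_positions': array([-1.2966,  0.1245,  1.6517, -0.    ,  1.3675, -0.0826]), 'qd': array([ 0.    ,  0.0002,  0.0008, -0.0002, -0.0015,  0.0012]), 'joint_torque': array([ -0.0015, -41.7618, -35.9928,   0.0774,   0.0492,  -0.0001]), 'tcp_pos': array([ 0.2268, -0.6085,  0.2134]), 'ee_rot': array([-3.0897, -0.5571,  0.0004]), 'contact_force': array([-0.1646, -0.1832,  0.4809]), 'ft_torque': array([0.0524, 0.0431, 0.0026]), 'gripper_force': 0.0, 'grip_width': 0.09549901281556829} 0.0188
{'vfov': 49.1743873085675, 'cx': 255.35744366281375, 'cy': 187.10111835012168, 'view': array([[-0.022 , -0.9997,  0.0125,  0.1365],
       [-0.9931,  0.0204, -0.1158,  0.4943],
       [ 0.1155, -0.0149, -0.9932,  0.9297],
       [ 0.    ,  0.    ,  0.    ,  1.    ]])}
top green_jar_1 0.8 [186.5216 152.2176 207.4112 175.6032]
top green_jar_1 0.74 [151.296  181.2096 174.4896 202.4832]
top green_jar_1 0.7 [152.9856 227.4048 177.8176 248.4864]
top green_jar_1 0.69 [230.1952 123.9168 245.1968 151.7952]
top green_jar_1 0.68 [197.3248 184.8192 212.224  208.0128]
top green_jar_1 0.58 [111.2064 174.6048 139.776  192.6912]
top amber_jar 0.82 [228.096  211.8912 249.1904 229.0176]
top tray 0.57 [293.888  110.592  401.6128 179.2896]
scene green_jar_1 0.97 [231.424  227.4816 256.9216 266.8032]
scene green_jar_1 0.79 [291.1744 220.4928 317.9008 260.8128]
scene green_jar_1 0.73 [374.4768 234.8928 406.9888 277.7856]
scene green_jar_1 0.64 [294.8096 194.688  317.2864 224.4096]
scene green_jar_1 0.6 [337.2032 213.1968 362.2912 251.2896]
scene green_jar_1 0.59 [344.7808 176.2176 374.016  216.1152]
scene amber_jar 0.8 [270.6944 166.8096 293.376  202.0992]
scene tray 0.71 [ 81.408  173.184  201.7792 220.992 ]
```

View pics/top.png

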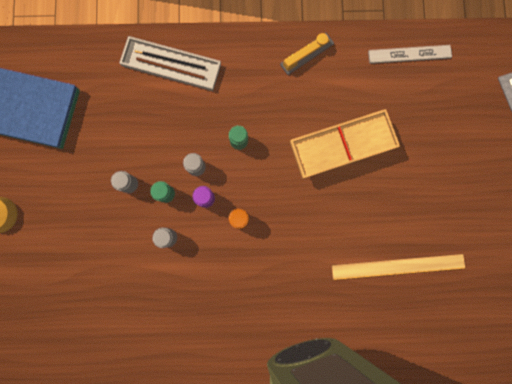

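View pics/scene.png

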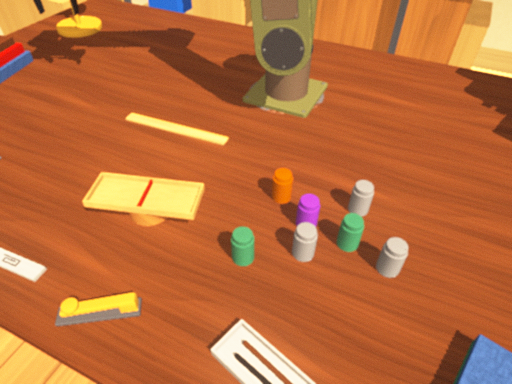

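The top view shows two green jars, at (238,136) and (162,191). The look-alikes are grey at (193,163), (123,182) and (163,238), and purple at (203,196); the amber bystander is at (238,218). I choose the two green ones. The tray is around (345,144), with its divider at (345,144). The scene view agrees: green at (243,246) and (350,232).

Run:
```python
from h import *
from scipy.optimize import least_squares
np.set_printoptions(precision=4,suppress=True)
im={'top':cv2.imread('pics/top.png'),'scene':cv2.imread('pics/scene.png')}
M={c:vision.camera_model(c) for c in im}
t=np.linspace(0,2*np.pi,40);C=np.c_[np.cos(t),np.sin(t)]
J=np.vstack([np.c_[C*r,np.full(40,z)] for r,z in((.022,0),(.022,.06),(.019,.06),(.019,.072))])
def cen(c,x,y):
    p=np.array([proj(M[c],q+[x,y,0],c) for q in J]).astype(np.float32)
    m=cv2.moments(cv2.convexHull(p));return np.array([m['m10'],m['m01']])/m['m00'],p
def mask(c,col):
    h=cv2.cvtColor(im[c],cv2.COLOR_BGR2HSV);H,S,V=cv2.split(h)
    return {'green':(H>60)&(H<90)&(S>110)&(V>50),'purple':(H>130)&(H<160)&(S>120),'amber':(H>7)&(H<15)&(S>200)&(V>170),'grey':(S<50)&(V>70)}[col].astype(np.uint8)
seeds={'g1':('green',(238,136),(243,246)),'g2':('green',(162,191),(350,232)),'purple':('purple',(203,196),(308,210)),'amber':('amber',(238,218),(283,186)),
'greyA':('grey',(193,163),(305,243)),'greyB':('grey',(123,182),(392,257)),'greyC':('grey',(163,238),(362,198))}
for n,(col,a,b) in seeds.items():
    res={}
    for c,s in(('top',a),('scene',b)):
        k,l,st,ce=cv2.connectedComponentsWithStats(mask(c,col))
        i=1+np.argmin(np.hypot(*(ce[1:]-s).T)+1e3*(st[1:,4]<60))
        x=at(M[c],*s,c,.04)[:2]
        r=least_squares(lambda q:cen(c,*q)[0]-ce[i],x,diff_step=1e-3)
        hull=cv2.contourArea(cv2.convexHull(cen(c,*r.x)[1]))
        print(n,c,ce[i],'area',st[i,4],'model',round(hull),r.x)
# tray
h=cv2.cvtColor(im['top'],cv2.COLOR_BGR2HSV);H,S,V=cv2.split(h)
m=((H>14)&(H<32)&(S>60)&(V>130)).astype(np.uint8);m[:,:280]=0;m[:,415:]=0;m[:100]=0;m[200:]=0
k,l,st,ce=cv2.connectedComponentsWithStats(cv2.morphologyEx(m,cv2.MORPH_CLOSE,np.ones((9,9))))
i=1+np.argmax(st[1:,4]);pts=np.argwhere(l==i)[:,::-1].astype(np.float32)
W=np.array([at(M['top'],*p,'top',.056)[:2] for p in pts]).astype(np.float32)
print('tray rim rect',cv2.minAreaRect(W))
red=((H<6)|(H>174))&(S>190)&(V>130);red[:100]=0;red[200:]=0;red[:,:320]=0;red[:,370:]=0
rp=np.argwhere(red)[:,::-1]
R=np.array([at(M['top'],*p,'top',.056)[:2] for p in rp]);print('divider',len(R),cv2.minAreaRect(R.astype(np.float32)),R.mean(0))
z=np.hstack([cv2.resize(cv2.imread('pics/top.png')[105:265,105:265],(400,400),interpolation=2),cv2.resize(cv2.imread('pics/scene.png')[160:285,225:410],(400,270),interpolation=2)[:400] if 0 else np.zeros((400,2,3),np.uint8)])
cv2.imwrite('pics/crop.png',z)
```

```text
g1 top [165. 185.] area 1 model 414 [0.5053 0.3301]
g1 scene [244.9601 245.3156] area 301 model 837 [0.6109 0.1633]
g2 top [163. 192.] area 1 model 414 [0.4895 0.3345]
g2 scene [352.9556 230.4206] area 428 model 831 [0.4854 0.3376]
purple top [202.8024 196.1976] area 334 model 370 [0.4779 0.2448]
purple scene [307.9911 208.8156] area 564 model 739 [0.469 0.238]
amber top [238.2316 218.0147] area 272 model 328 [0.4267 0.1657]
amber scene [281.5076 188.31  ] area 329 model 671 [0.4363 0.1648]
greyA top [193.8019 164.0552] area 308 model 396 [0.552  0.2649]
greyA scene [306.5267 239.3817] area 524 model 832 [0.5464 0.2633]
greyB top [123.4148 181.7216] area 352 model 467 [0.5147 0.4238]
greyB scene [395.9157 254.4706] area 510 model 957 [0.5076 0.4252]
greyC top [163.9722 237.3858] area 324 model 414 [0.3878 0.3319]
greyC scene [363.6539 196.3104] area 393 model 728 [0.3822 0.3326]
tray rim rect ((0.5891265869140625, -0.076101154088974), (0.09276264905929565, 0.23392672836780548), 17.240039825439453)
divider 60 ((0.5905892848968506, -0.07556933164596558), (0.07463409006595612, 0.004294730722904205), 17.192068099975586) [ 0.5904 -0.0755]
```

View pics/crop.png

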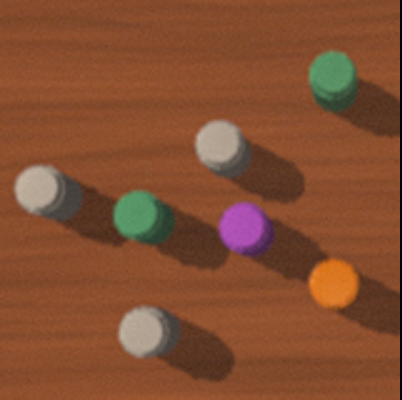

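The crop confirms it: the top-right (333,80) and centre-left (142,215) jars are green, and their neighbours are grey, purple and amber. Both cameras put the green jars at about (0.606, 0.163) and (0.488, 0.335). The tray is at (0.590, -0.0755) with its x axis at 17.2°, and its size matches. I'm moving towards jar 1.

>>> {"fn": "apply_moves", "kwargs": {
  "plan": [
    [[4.3,-4.1,-1],-0.18,0.7],
    [[8.6,-8.2,-2],-0.36,0.7],
    [[12.9,-12.3,-3],-0.54,0.7],
    [[17.2,-16.4,-4],-0.72,0.7],
    [[21.5,-20.5,-4],-0.9,0.7]
  ]
}}

```text
t: 1.02
tcp_pos: [0.3577, -0.3406, 0.2561]
ee_rot: [2.534, 1.852, 0.001]
contact_force: [0.7, -0.1, 0.7]
grip_width: 0.0667
gripper_force: 0.0
```

```bash
cat >> h.py <<'E'
from scipy.spatial.transform import Rotation as Ro
def go(x,y,z,yaw=np.radians(107.2)):
    s=sense();R=Ro.from_rotvec(s['ee_rot']).as_matrix();d=R.T@(np.array([x,y,z])-s['tcp_pos'])*100
    c=np.arctan2(R[1,0],R[0,0]);t=-((yaw-c+np.pi)%(2*np.pi)-np.pi)
    print('t',s['t'],'tcp',s['tcp_pos'].round(4),'shift',d.round(2),'turn',round(t,3),'w',round(s['grip_width'],4),'F',s['contact_force'].round(2))
E
python3 -c "
from h import *
go(.56,.163,.22)"
```

```text
t 1.025 tcp [ 0.3577 -0.3406  0.2561] shift [54.12  3.97  3.55] turn -0.609 w 0.0667 F [ 0.72 -0.11  0.69]
```

>>> {"fn": "apply_moves", "kwargs": {
  "plan": [
    [[5.5,0.4,0],-0.13,0.7],
    [[11,0.8,0],-0.26,0.7],
    [[16.5,1.2,0],-0.39,0.7],
    [[22,1.6,0],-0.52,0.7],
    [[27.5,2,0],-0.61,0.7]
  ]
}}

```text
t: 1.65
tcp_pos: [0.4612, -0.0848, 0.255]
ee_rot: [1.865, 2.527, 0.001]
contact_force: [-0.1, -0.9, -0.2]
grip_width: 0.0664
gripper_force: 0.0
```

```bash
python3 -c "
from h import *
go(.56,.163,.22)"
```

```text
t 1.65 tcp [ 0.4612 -0.0848  0.255 ] shift [20.77 16.74  3.5 ] turn -0.001 w 0.0664 F [-0.13 -0.95 -0.24]
```

>>> {"fn": "apply_moves", "kwargs": {
  "plan": [
    [[4.8,3.8,0.7],0,0.7],
    [[9.6,7.6,1.4],0,0.7],
    [[14.4,11.4,2.1],0,0.7],
    [[19.2,15.2,3],0,0.7],
    [[19.5,15.8,3],0,0.7]
  ]
}}

```text
t: 2.28
tcp_pos: [0.555, 0.1493, 0.2234]
ee_rot: [-1.863, -2.528, 0.002]
contact_force: [0.3, 0.1, 0.1]
grip_width: 0.0664
gripper_force: 0.0
```

```bash
cat >> h.py <<'E'
def greens(seeds,fn,dz=0,fit=True):
    from scipy.optimize import least_squares
    vision.read_camera('wrist') if 0 else None
    m=vision.camera_model('wrist');im=vision.read_camera('wrist');save(fn,im)
    H,S,V=cv2.split(cv2.cvtColor(im,cv2.COLOR_RGB2HSV));k=((H>55)&(H<95)&(S>90)&(V>30)).astype(np.uint8)
    k=cv2.morphologyEx(k,cv2.MORPH_CLOSE,np.ones((5,5)))
    n,l,st,ce=cv2.connectedComponentsWithStats(k)
    t=np.linspace(0,2*np.pi,40);C=np.c_[np.cos(t),np.sin(t)]
    J=np.vstack([np.c_[C*r,np.full(40,z+dz)] for r,z in((.022,0),(.022,.06),(.019,.06),(.019,.072))])
    def cen(q):
        p=np.array([proj(m,j+[q[0],q[1],0],'wrist') for j in J]).astype(np.float32);h=cv2.convexHull(p);M=cv2.moments(h)
        return np.array([M['m10'],M['m01']])/M['m00'],M['m00']
    for i in range(1,n):
        if st[i,4]<80: continue
        r=least_squares(lambda q:cen(q)[0]-ce[i],at(m,*ce[i],'wrist',.04+dz)[:2],diff_step=1e-3)
        print('green',ce[i].round(1),'area',st[i,4],'model',round(cen(r.x)[1]),'xy',r.x.round(4),'box',st[i,:4])
E
python3 -c "
from h import *
greens(None,'w1');go(.606,.163,.12)"
```

```text
green [248.9  17.3] area 1230 model 1508 xy [0.4918 0.333 ] box [230   0  38  39]
green [303.8 180.6] area 1153 model 1387 xy [0.6152 0.1618] box [283 159  40  42]
t 2.325 tcp [0.5554 0.148  0.2239] shift [-0.06  5.29 10.39] turn -0.001 w 0.0663 F [ 0.51 -0.02 -0.29]
```

View pics/w1.png

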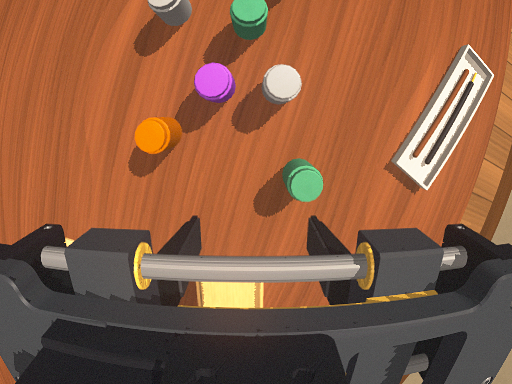

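The wrist view shows jar 1 at (304,181), the grey, purple and amber jars at (282,85), (215,83) and (158,135), and jar 2 at (249,17). I'm moving above jar 1.

>>> {"fn": "apply_moves", "kwargs": {
  "plan": [
    [[-0.1,2.4,2],0,0.7],
    [[-0.2,4.8,4],0,0.7],
    [[-0.3,5.8,7],0,0.7],
    [[-0.3,5.8,9],0,0.7],
    [[-0.3,5.8,9],0,0.7]
  ]
}}

```text
t: 2.95
tcp_pos: [0.6097, 0.1589, 0.1327]
ee_rot: [-1.869, -2.521, 0.005]
contact_force: [0.7, 0.8, 0.4]
grip_width: 0.0668
gripper_force: 0.0
```

```bash
python3 -c "
from h import *
greens(None,'w2');go(.612,.162,.024)"
```

```text
green [192.4   5.3] area 418 model 2800 xy [0.5054 0.312 ] box [172   0  42  14]
green [258.8 194.3] area 2268 model 2479 xy [0.6132 0.1621] box [234 164  50  60]
t 3.0 tcp [0.6107 0.1593 0.1344] shift [ 0.22  0.21 11.04] turn -0.005 w 0.0664 F [ 0.26 -0.71 -0.54]
```

View pics/w2.png

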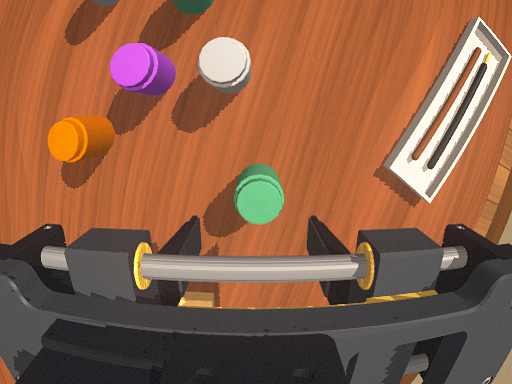

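The jar, at (259,194), is centred between the fingertips. I'm descending and gripping.

>>> {"fn": "apply_moves", "kwargs": {
  "plan": [
    [[0.2,0.2,4],0,0.7],
    [[0.2,0.2,8],0,0.7],
    [[0.2,0.2,10.8],0,0.7],
    [[0.2,0.2,10.8],0,0.7],
    [[0.2,0.2,10.8],0,0.35]
  ],
  "newtons": 12
}}

```text
t: 3.62
tcp_pos: [0.6143, 0.1629, 0.0293]
ee_rot: [1.868, 2.523, 0.004]
contact_force: [-0.9, -0.6, 0.2]
grip_width: 0.0608
gripper_force: 0.0
```

>>> {"fn": "apply_moves", "kwargs": {
  "plan": [
    [[0,0,0],0,0.35],
    [[0,0,0],0,0.35],
    [[0,0,0],0,0.35],
    [[0,0,0],0,0.35],
    [[0,0,0],0,0.35]
  ]
}}

```text
t: 4.25
tcp_pos: [0.6138, 0.1628, 0.0285]
ee_rot: [1.869, 2.523, 0.002]
contact_force: [-1.4, -1.1, 6.4]
grip_width: 0.0437
gripper_force: 12.0
```

```bash
python3 -c "
from h import *
go(.58,-.0469,.12);print(sense()['gripper_force'])"
```

```text
t 4.25 tcp [0.6138 0.1628 0.0285] shift [-19.08  -9.33  -9.16] turn -0.004 w 0.0437 F [-1.44 -1.09  6.42]
12.002778947353363
```

>>> {"fn": "apply_moves", "kwargs": {
  "plan": [
    [[0,0,-2],0,0.3],
    [[0,0,-6],0,0.3],
    [[0,0,-11],0,0.3],
    [[-4,-1,-14],0,0.3],
    [[-9,-2.4,-16],0,0.3]
  ]
}}

```text
t: 4.88
tcp_pos: [0.6168, 0.0695, 0.1901]
ee_rot: [1.865, 2.524, 0.004]
contact_force: [0.7, -1.0, -0.6]
grip_width: 0.0437
gripper_force: 12.0
```

>>> {"fn": "apply_moves", "kwargs": {
  "plan": [
    [[-5.2,-1.4,-1],0,0.3],
    [[-10.4,-2.8,-1],0,0.3],
    [[-15.6,-4.2,-1],0,0.3],
    [[-20.8,-5.6,-1],0,0.3],
    [[-26,-7,-1],0,0.3]
  ]
}}

```text
t: 5.5
tcp_pos: [0.6247, -0.2012, 0.1976]
ee_rot: [1.869, 2.524, 0.001]
contact_force: [0.2, -0.2, -1.1]
grip_width: 0.0435
gripper_force: 12.0
```

>>> {"fn": "apply_moves", "kwargs": {
  "plan": [
    [[0,0,0],0,0.3],
    [[0,0,0],0,0.3],
    [[0,0,0],0,0.3],
    [[0,0,0],0,0.3],
    [[0,0,0],0,0.3]
  ]
}}

```text
t: 6.12
tcp_pos: [0.625, -0.1987, 0.1968]
ee_rot: [1.868, 2.526, 0.0]
contact_force: [0.1, -0.6, -1.1]
grip_width: 0.0437
gripper_force: 12.0
```

```bash
cat > tray.py <<'E'
from h import *
def divider(c,fn,im=None):
    m=vision.camera_model(c);im=vision.read_camera(c);save(fn,im)
    H,S,V=cv2.split(cv2.cvtColor(im,cv2.COLOR_RGB2HSV))
    k=(((H<6)|(H>174))&(S>190)&(V>130)).astype(np.uint8);k=cv2.morphologyEx(k,cv2.MORPH_CLOSE,np.ones((3,3)))
    n,l,st,ce=cv2.connectedComponentsWithStats(k)
    for i in range(1,n):
        P=np.array([at(m,*p[::-1],c,.056)[:2] for p in np.argwhere(l==i)])
        if st[i,4]<25 or np.hypot(*(P.mean(0)-[.59,-.075]))>.06: continue
        r=cv2.minAreaRect(P.astype(np.float32))
        print(c,'div px',ce[i].round(1),st[i,4],'xy',P.mean(0).round(4),'rect',np.round(r[0],4),np.round(r[1],4),round(r[2],1))
E
python3 -c "
from tray import *
go(.628,-.2,.2);divider('wrist','w3');divider('scene','s3')"
```

```text
t 6.125 tcp [ 0.625  -0.1987  0.1968] shift [-0.21  0.24 -0.32] turn -0.003 w 0.0437 F [ 0.09 -0.56 -1.1 ]
wrist div px [256.1  65.6] 317 xy [ 0.5908 -0.078 ] rect [ 0.5908 -0.0781] [0.0809 0.0045] 17.1
scene div px [145.1 192.8] 50 xy [ 0.5932 -0.0771] rect [ 0.5917 -0.0776] [0.0695 0.0042] 17.5
```

View pics/w3.png

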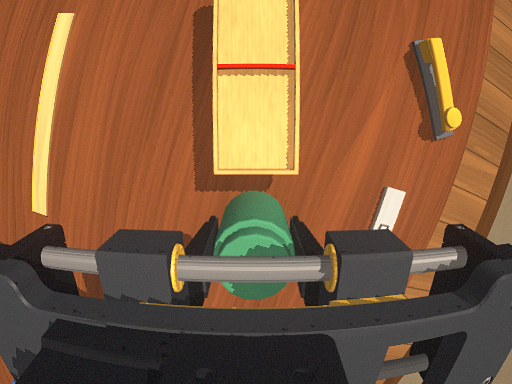

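The wrist view shows the tray centred at column 256 with the divider at row 66, and the jar held upright. The divider's centre is (0.591, -0.0775). Next I place jar 1 in the near half, 32 mm from the divider.

>>> {"fn": "apply_moves", "kwargs": {
  "plan": [
    [[3,0.1,0],0,0.3],
    [[6.5,0.2,1],0,0.3],
    [[9.4,0.3,4],0,0.3],
    [[9.4,0.3,8],0,0.3],
    [[9.4,0.3,10],0,0.3]
  ]
}}

```text
t: 6.85
tcp_pos: [0.5986, -0.107, 0.0942]
ee_rot: [-1.866, -2.523, 0.002]
contact_force: [-0.1, 0.1, -1.0]
grip_width: 0.044
gripper_force: 12.0
```

>>> {"fn": "apply_moves", "kwargs": {
  "plan": [
    [[0,0,0],0,0.3],
    [[0,0,0],0,0.3],
    [[0,0,0],0,0.3],
    [[0,0,0],0,0.3],
    [[0,0,0],0,0.3]
  ]
}}

```text
t: 7.48
tcp_pos: [0.6007, -0.109, 0.0972]
ee_rot: [1.869, 2.524, 0.001]
contact_force: [0.5, -0.2, -1.0]
grip_width: 0.0436
gripper_force: 12.0
```

```bash
python3 -c "
from h import *
go(.6002,-.1081,.0725)"
```

```text
t 7.475 tcp [ 0.6007 -0.109   0.0972] shift [ 0.1  -0.02  2.47] turn -0.004 w 0.0436 F [ 0.46 -0.22 -1.03]
```

>>> {"fn": "apply_moves", "kwargs": {
  "plan": [
    [[0.1,0,0.8],0,0.3],
    [[0.1,0,1.5],0,0.3],
    [[0.1,0,2.0],0,0.3],
    [[0.1,0,2.2],0,0.3],
    [[0.1,0,2.2],0,0.3]
  ]
}}

```text
t: 8.1
tcp_pos: [0.6, -0.1078, 0.0744]
ee_rot: [-1.869, -2.524, 0.0]
contact_force: [-0.3, 0.2, 0.0]
grip_width: 0.0436
gripper_force: 12.0
```

>>> {"fn": "apply_moves", "kwargs": {
  "plan": [
    [[0,0,0.05],0,0.3],
    [[0,0,0.1],0,0.3],
    [[0,0,0.15],0,0.3],
    [[0,0,0.2],0,0.3],
    [[0,0,0.2],0,0.3]
  ]
}}

```text
t: 8.72
tcp_pos: [0.6, -0.1078, 0.0726]
ee_rot: [-1.869, -2.525, 0.0]
contact_force: [-0.5, 1.0, -1.4]
grip_width: 0.0439
gripper_force: 12.0
```

>>> {"fn": "apply_moves", "kwargs": {
  "plan": [
    [[0,0,0.05],0,0.3],
    [[0,0,0.1],0,0.3],
    [[0,0,0.15],0,0.3],
    [[0,0,0.15],0,0.3],
    [[0,0,0.15],0,0.3]
  ]
}}

```text
t: 9.35
tcp_pos: [0.6003, -0.1079, 0.0726]
ee_rot: [1.869, 2.525, -0.0]
contact_force: [-3.7, 0.6, 6.7]
grip_width: 0.0436
gripper_force: 12.0
```

>>> {"fn": "apply_moves", "kwargs": {
  "plan": [
    [[0,0,0.05],0,0.3],
    [[0,0,0.1],0,0.3],
    [[0,0,0.1],0,0.3],
    [[0,0,0.1],0,0.3],
    [[0,0,0.1],0,0.3]
  ]
}}

```text
t: 9.98
tcp_pos: [0.6004, -0.108, 0.0725]
ee_rot: [1.869, 2.525, -0.0]
contact_force: [-6.2, 1.0, 10.2]
grip_width: 0.044
gripper_force: 12.0
```

In contact; I ease the command off and then open slowly.

>>> {"fn": "apply_moves", "kwargs": {
  "plan": [
    [[0,0,-0.1],0,0.3],
    [[0,0,-0.18],0,0.3],
    [[0,0,-0.18],0,0.3],
    [[0,0,-0.18],0,0.46],
    [[0,0,-0.18],0,0.5]
  ],
  "newtons": 4
}}

```text
t: 10.6
tcp_pos: [0.6, -0.1077, 0.0714]
ee_rot: [-1.869, -2.524, -0.0]
contact_force: [-0.8, -0.1, -0.1]
grip_width: 0.0465
gripper_force: 0.0
```

>>> {"fn": "apply_moves", "kwargs": {
  "plan": [
    [[0,0,0],0,0.55],
    [[0,0,0],0,0.65],
    [[0,0,0],0,0.7],
    [[0,0,0],0,0.7],
    [[0,0,-1],0,0.7]
  ]
}}

```text
t: 11.22
tcp_pos: [0.5993, -0.1076, 0.0813]
ee_rot: [-1.868, -2.523, 0.001]
contact_force: [0.6, 0.2, 0.1]
grip_width: 0.0666
gripper_force: 0.0
```

>>> {"fn": "apply_moves", "kwargs": {
  "plan": [
    [[0,0,-3],0,0.7],
    [[0,0,-6],0,0.7],
    [[0,0,-9],0,0.7],
    [[0,0,-13],0,0.7],
    [[0,0,-13],0,0.7]
  ]
}}

```text
t: 11.85
tcp_pos: [0.6026, -0.1085, 0.2177]
ee_rot: [1.864, 2.518, 0.005]
contact_force: [0.8, -0.2, 0.8]
grip_width: 0.0664
gripper_force: 0.0
```

```bash
python3 -c "
from tray import *
go(.492,.334,.2);divider('top','t4');divider('scene','s4')
a=cv2.imread('pics/t4.png')[90:200,275:415];b=cv2.imread('pics/s4.png')[130:240,70:210]
cv2.imwrite('pics/c4.png',cv2.resize(np.hstack([a,b]),None,fx=2.8,fy=2.8,interpolation=2))"
```

```text
t 11.85 tcp [ 0.6026 -0.1085  0.2177] shift [45.55  2.32  1.56] turn -0.004 w 0.0664 F [ 0.83 -0.24  0.84]
top div px [344.3 143. ] 63 xy [ 0.5896 -0.0757] rect [ 0.5905 -0.0754] [0.0746 0.0043] 17.2
scene div px [144.9 193.3] 50 xy [ 0.5946 -0.0767] rect [ 0.5917 -0.0777] [0.0695 0.0042] 17.5
```

View pics/c4.png

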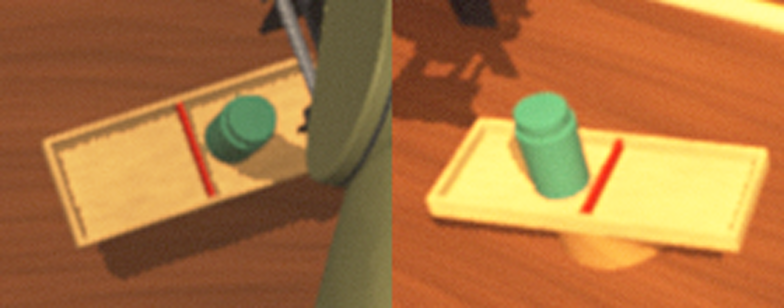

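Jar 1 stands upright just beside the divider, and the tray is level and unmoved. On to jar 2.

>>> {"fn": "apply_moves", "kwargs": {
  "plan": [
    [[5.4,0.2,0],0,0.7],
    [[10.8,0.5,0],0,0.7],
    [[16.2,0.8,0],0,0.7],
    [[21.6,1.1,0],0,0.7],
    [[27,1.4,0],0,0.7]
  ]
}}

```text
t: 12.58
tcp_pos: [0.533, 0.1559, 0.2099]
ee_rot: [-1.869, -2.523, 0.004]
contact_force: [0.5, 0.4, -0.3]
grip_width: 0.0666
gripper_force: 0.0
```

>>> {"fn": "apply_moves", "kwargs": {
  "plan": [
    [[5,0.2,0.5],0,0.7],
    [[10,0.4,1.5],0,0.7],
    [[15,0.7,3],0,0.7],
    [[18.5,0.9,6],0,0.7],
    [[18.5,0.9,8],0,0.7]
  ]
}}

```text
t: 13.2
tcp_pos: [0.487, 0.3351, 0.1284]
ee_rot: [-1.864, -2.526, 0.007]
contact_force: [-0.4, 0.3, 0.4]
grip_width: 0.0664
gripper_force: 0.0
```

>>> {"fn": "apply_moves", "kwargs": {
  "plan": [
    [[0,0,0],0,0.7],
    [[0,0,0],0,0.7],
    [[0,0,0],0,0.7],
    [[0,0,0],0,0.7],
    [[0,0,0],0,0.7]
  ]
}}

```text
t: 13.82
tcp_pos: [0.4898, 0.334, 0.1326]
ee_rot: [1.87, 2.524, 0.001]
contact_force: [-0.2, -0.4, 0.4]
grip_width: 0.0665
gripper_force: 0.0
```

```bash
python3 -c "
from h import *
greens(None,'w5');go(.49,.334,.0265)"
```

```text
green [453.8  46.7] area 922 model 2461 xy [0.6436 0.547 ] box [413   0  88  93]
green [255.2 194.8] area 2287 model 2482 xy [0.4907 0.3358] box [231 165  50  60]
t 13.875 tcp [0.4896 0.334  0.1324] shift [-1.000e-02  3.000e-02  1.059e+01] turn -0.005 w 0.0667 F [-0.24  0.52 -1.26]
```

View pics/w5.png

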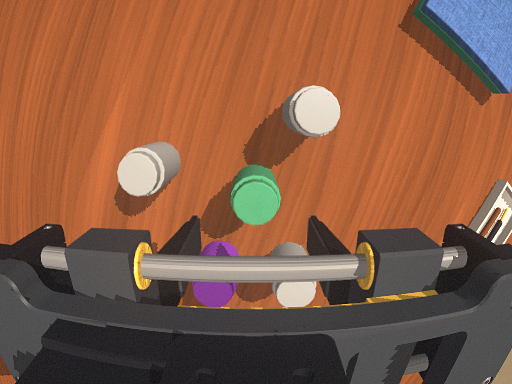

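Jar 2, at (255,195), is centred between the fingers and clear of its neighbours, the grey jars at (150,170) and (312,110). Descending.

>>> {"fn": "apply_moves", "kwargs": {
  "plan": [
    [[0.1,0,4],0,0.7],
    [[0.1,0,8],0,0.7],
    [[0.1,0,10.4],0,0.7],
    [[0.1,0,10.4],0,0.7],
    [[0.1,0,10.4],0,0.35]
  ],
  "newtons": 12
}}

```text
t: 14.5
tcp_pos: [0.4899, 0.3356, 0.0292]
ee_rot: [1.869, 2.524, 0.003]
contact_force: [-0.5, 0.4, 1.0]
grip_width: 0.0609
gripper_force: 0.0
```

>>> {"fn": "apply_moves", "kwargs": {
  "plan": [
    [[0,0,0],0,0.35],
    [[0,0,0],0,0.35],
    [[0,0,0],0,0.35],
    [[0,0,0],0,0.35],
    [[0,0,0],0,0.35]
  ]
}}

```text
t: 15.12
tcp_pos: [0.4901, 0.3356, 0.0295]
ee_rot: [1.869, 2.524, 0.003]
contact_force: [0.2, 1.0, 6.3]
grip_width: 0.0442
gripper_force: 12.0
```

>>> {"fn": "apply_moves", "kwargs": {
  "plan": [
    [[0,0,-2],0,0.3],
    [[0,0,-6],0,0.3],
    [[0,0,-11],0,0.3],
    [[0,0,-16],0,0.3],
    [[0,0,-18],0,0.3]
  ]
}}

```text
t: 15.75
tcp_pos: [0.4903, 0.3358, 0.2124]
ee_rot: [1.868, 2.523, 0.009]
contact_force: [-0.1, -0.4, -1.6]
grip_width: 0.044
gripper_force: 12.0
```

```bash
python3 -c "
from h import *
go(.5814,-.0469,.21)"
```

```text
t 15.75 tcp [0.4903 0.3358 0.2124] shift [-39.26  -2.45   0.18] turn -0.004 w 0.044 F [-0.05 -0.37 -1.56]
```

>>> {"fn": "apply_moves", "kwargs": {
  "plan": [
    [[-4.8,-0.3,0],0,0.3],
    [[-10,-0.6,0],0,0.3],
    [[-15.2,-0.9,0],0,0.3],
    [[-20.4,-1.2,0],0,0.3],
    [[-25.6,-1.5,0],0,0.3]
  ]
}}

```text
t: 16.38
tcp_pos: [0.5486, 0.0842, 0.2064]
ee_rot: [-1.868, -2.523, 0.003]
contact_force: [0.4, 0.4, -0.3]
grip_width: 0.0437
gripper_force: 12.0
```

>>> {"fn": "apply_moves", "kwargs": {
  "plan": [
    [[-5,-0.4,0],0,0.3],
    [[-10,-0.7,0],0,0.3],
    [[-13.2,-0.9,0],0,0.3],
    [[-13.7,-0.9,1],0,0.3],
    [[-13.7,-0.9,2],0,0.3]
  ]
}}

```text
t: 17.0
tcp_pos: [0.5799, -0.0475, 0.186]
ee_rot: [-1.869, -2.522, 0.001]
contact_force: [-0.3, 0.2, -1.5]
grip_width: 0.0438
gripper_force: 12.0
```

>>> {"fn": "apply_moves", "kwargs": {
  "plan": [
    [[0,0,2],0,0.3],
    [[0,0,5],0,0.3],
    [[0,0,7],0,0.3],
    [[0,0,7],0,0.3],
    [[0,0,7],0,0.3]
  ]
}}

```text
t: 17.62
tcp_pos: [0.5813, -0.0476, 0.1187]
ee_rot: [1.868, 2.524, 0.001]
contact_force: [-0.3, 0.4, -1.0]
grip_width: 0.0438
gripper_force: 12.0
```

```bash
python3 -c "
from tray import *
go(.5814,-.0469,.0735);divider('scene','s6')"
```

```text
t 17.625 tcp [ 0.5813 -0.0476  0.1187] shift [0.07 0.02 4.52] turn -0.004 w 0.0438 F [-0.28  0.43 -1.  ]
scene div px [143.3 196.2] 40 xy [ 0.6032 -0.0742] rect [ 0.6024 -0.0749] [0.0473 0.0052] 17.3
```

>>> {"fn": "apply_moves", "kwargs": {
  "plan": [
    [[0.1,0,1.2],0,0.3],
    [[0.1,0,2.4],0,0.3],
    [[0.1,0,3.5],0,0.3],
    [[0.1,0,4.1],0,0.3],
    [[0.1,0,4.2],0,0.3]
  ]
}}

```text
t: 18.3
tcp_pos: [0.58, -0.0469, 0.0751]
ee_rot: [-1.869, -2.524, 0.001]
contact_force: [-0.4, -0.6, -1.9]
grip_width: 0.0439
gripper_force: 12.0
```

>>> {"fn": "apply_moves", "kwargs": {
  "plan": [
    [[0,0,0.05],0,0.3],
    [[0,0,0.1],0,0.3],
    [[0,0,0.15],0,0.3],
    [[0,0,0.2],0,0.3],
    [[0,0,0.2],0,0.3]
  ]
}}

```text
t: 18.92
tcp_pos: [0.5804, -0.0469, 0.074]
ee_rot: [1.87, 2.525, 0.0]
contact_force: [0.3, 0.1, -0.5]
grip_width: 0.0437
gripper_force: 12.0
```

>>> {"fn": "apply_moves", "kwargs": {
  "plan": [
    [[0,0,0.05],0,0.3],
    [[0,0,0.1],0,0.3],
    [[0,0,0.15],0,0.3],
    [[0,0,0.15],0,0.3],
    [[0,0,0.15],0,0.3]
  ]
}}

```text
t: 19.55
tcp_pos: [0.5806, -0.047, 0.0735]
ee_rot: [1.869, 2.525, -0.0]
contact_force: [-3.2, 0.7, 5.0]
grip_width: 0.044
gripper_force: 12.0
```

Contact; easing off and releasing.

>>> {"fn": "apply_moves", "kwargs": {
  "plan": [
    [[0,0,-0.05],0,0.3],
    [[0,0,-0.1],0,0.3],
    [[0,0,-0.1],0,0.3],
    [[0,0,-0.1],0,0.46],
    [[0,0,-0.1],0,0.5]
  ],
  "newtons": 4
}}

```text
t: 20.18
tcp_pos: [0.5804, -0.0468, 0.0732]
ee_rot: [-1.87, -2.525, -0.0]
contact_force: [0.2, 0.7, -0.1]
grip_width: 0.0471
gripper_force: 0.0
```

>>> {"fn": "apply_moves", "kwargs": {
  "plan": [
    [[0,0,0],0,0.55],
    [[0,0,0],0,0.65],
    [[0,0,0],0,0.7],
    [[0,0,0],0,0.7],
    [[0,0,-1],0,0.7]
  ]
}}

```text
t: 20.8
tcp_pos: [0.5797, -0.0467, 0.0828]
ee_rot: [-1.868, -2.523, 0.001]
contact_force: [0.5, -0.2, 0.5]
grip_width: 0.0664
gripper_force: 0.0
```

>>> {"fn": "apply_moves", "kwargs": {
  "plan": [
    [[0,0,-3],0,0.7],
    [[0,0,-6],0,0.7],
    [[0,0,-9],0,0.7],
    [[0,0,-13],0,0.7],
    [[0,0,-16],0,0.7]
  ]
}}

```text
t: 21.42
tcp_pos: [0.5809, -0.0469, 0.2465]
ee_rot: [1.868, 2.523, 0.002]
contact_force: [0.0, -0.3, 0.2]
grip_width: 0.0666
gripper_force: 0.0
```

>>> {"fn": "apply_moves", "kwargs": {
  "plan": [
    [[-5,-1,0],0,0.7],
    [[-10,-2,0],0,0.7],
    [[-15,-3,0],0,0.7],
    [[-17,-3,0],0,0.7],
    [[-17,-3,0],0,0.7]
  ]
}}

```text
t: 22.05
tcp_pos: [0.6015, -0.2188, 0.2436]
ee_rot: [-1.871, -2.523, -0.001]
contact_force: [0.8, 0.2, 0.5]
grip_width: 0.0664
gripper_force: 0.0
```

```bash
python3 -c "
from tray import *
greens(None,'w7',.044);divider('wrist','w7b');divider('scene','s7');print(sense()['t'])
a=cv2.imread('pics/w7b.png');b=cv2.imread('pics/s7.png')[130:274,60:252]
cv2.imwrite('pics/c7.png',np.hstack([cv2.resize(a,(400,300)),cv2.resize(b,(400,300),interpolation=2)]))"
```

```text
green [282.5  25.4] area 1191 model 1716 xy [ 0.581  -0.0409] box [262   6  41  42]
green [284.2  82.5] area 1149 model 1491 xy [ 0.6014 -0.105 ] box [264  64  40  40]
wrist div px [279.8  63.5] 215 xy [ 0.5917 -0.0779] rect [ 0.5905 -0.0787] [0.0804 0.0043] 17.3
scene div px [142.8 197.5] 35 xy [ 0.6067 -0.073 ] rect [ 0.6064 -0.0725] [0.0383 0.0051] 17.5
22.2
```

View pics/c7.png

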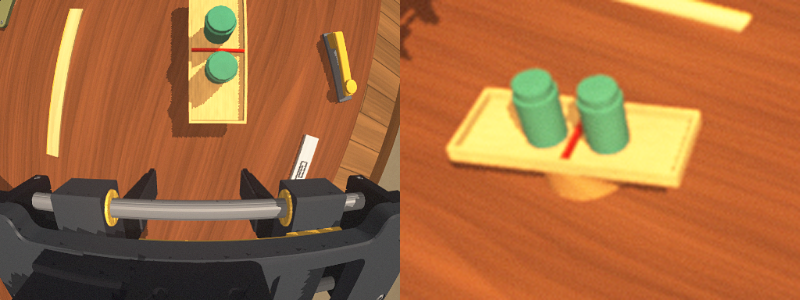

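Both jars stand upright on either side of the divider (left view: jars at (220,24) and (221,68), divider at row 50), and the tray is level. A quick outline check on the even spacing:

```bash
python3 -c "
from h import *
m=vision.camera_model('wrist')
t=np.linspace(0,2*np.pi,60);C=np.c_[np.cos(t),np.sin(t)]
J=np.vstack([np.c_[C*r,np.full(60,z+.044)] for r,z in((.022,0),(.022,.06),(.019,.06),(.019,.072))])
im=cv2.imread('pics/w7.png')
k=((im[:,:,1]>im[:,:,2]*1.25)&(im[:,:,1]>35)).astype(np.uint8);n,l,st,_=cv2.connectedComponentsWithStats(k)
print([s for s in st[1:].tolist() if s[4]>300])
e=np.array([-.2957,.9553]);c=np.array([.5908,-.0778])
for d in(.028,.032,.036,-.028,-.032,-.036):
    q=c+d*e;p=np.array([proj(m,j+[*q,0],'wrist') for j in J]);print(d,p.min(0).round(1),p.max(0).round(1))
"
```

```text
[[261, 6, 42, 49, 1536], [262, 64, 43, 41, 1282]]
0.028 [260.4  10.6] [303.7  60.8]
0.032 [260.4   7.1] [303.6  57.7]
0.036 [260.4   3.7] [303.5  54.6]
-0.028 [260.6  61.3] [304.4 105. ]
-0.032 [260.7  65. ] [304.4 108.2]
-0.036 [260.7  68.8] [304.4 111.4]
```

Both outlines fit about 32 ± 2 mm from the divider, an 8–12 mm gap on each side. That agrees with the arm's readings at release. Handing in.

```bash
python3 -c "
from plant import job
print(job.hand_in())"
```

```text
the job is handed in; nothing more can be done
None
```

Both green jars stand upright in the tray, one on each side of the red divider with gaps of about 8–12 mm; the tray stayed level in place, I left the amber jar and look-alikes alone, and the job is handed in at about 22 s (no verdict returned).

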